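# Clip an open lock case into the bench cradle, open side up

### The arm

A 6-joint arm with a two-finger parallel gripper is mounted at the origin on the work surface. World frame = base frame: x ahead of the robot, y to its left, z up, the work surface at z = 0. Lengths are in m, angles in rad, forces in N, time in s.
With the tool pointing down it reaches from about 0.325 to 0.85 m from the base axis. Payload 15.5 kg.
Tool frame: the origin (TCP) lies between the finger pads; the fingertips stand tip_extent ahead of it and the grasp point (between the pads) lies 5 mm behind it (tip_extent is the distance from the TCP to the fingertips, in m); z points along the fingers, y is the line along which they close (so a half turn about z gives the same grasp; the last joint's range is limited). The gripper opens to 91 mm and grips with 3 to 60 N. Pads are 32 mm wide; open, the fingers measure 118 mm over their backs; the gripper's body (76 mm by 178 mm) begins 60 mm behind the grasp point.
Start: joints at [1.194, 0.494, 1.345, -0, 1.302, -0.096], TCP at [0.173, 0.601, 0.228] pointing down, gripper open.
Joint ranges: [-2.91, 2.91], [-0.82, 2.16], [0.22, 2.67], [-1.22, 4.37], [0.12, 2.79], [-3.08, 3.08]. Speed limits (rad/s): [1.89, 1.89, 2.57, 3.01, 3.01, 3.01].

### API

Orientations are given as a unit quaternion [w, x, y, z].
In Python, from bench import get_obs, get_image, sign_off, masks_of, spot_point, tip_extent gives the robot as it stands.
- The arm moves only by the tool move_arm, never from a script. Its argument "series" is a list of rows, each an object of numbers: "hand": the gripper's target within -1 to 1 (shut at 1, half-way at 0, fully open at -1); "x", "y", "z": the shift along the tool's x, y, z in mm; "wx", "wy", "wz": the turn, a rotation vector about the tool's x, y, z in degrees. In form: [{"hand": .., "x": .., "y": .., "z": .., "wx": .., "wy": .., "wz": ..}, ...]. A call has exactly 10 rows; each row is the pose to reach, as a shift and turn from the pose commanded when the call began, along the tool's axes at that moment; what a row does not reach only later rows make up. A row lasts 1/8 s, in which the tool goes at most 62.5 mm and 10.7 degrees, less where a joint would pass 70% of its speed; a pose out of reach is approached as far as the arm can. A call with a gripper value outside its range is refused whole. The fingers move at their own pace and stop on an object; the grip force is fixed at half the most. Time passes only in rows, so rows that repeat a pose let the fingers close, or fill a call up. It gives the time, the measured TCP pose, the force and the opening at its end, in the units of the state.
- get_obs(): the state, without advancing time (a new reading comes with each control period).
- get_image(name): name is "scene" or "top" or "wrist"; returns a dict with "color" (384x512x3 uint8, red, green, blue), "fx", "fy", "cx", "cy" (pixels), "R" (3x3) and "t" (3): a world point X has camera coordinates R X + t. Camera axes: x right, y down, z forward; pixel columns grow to the right and rows downward; lengths in m; the calibration is good to about 2 mm. A picture is of the moment at which its call begins. There is no depth.
- sign_off(): hands the job in, once; it reports no verdict.
Trained networks look in a picture, given as the dict that the camera call returned (one of the last four; its "shot" number tells which), for a name from the list of things; names that differ only in an ending like _2 or _b are one class to them, and where a whole thing is asked for, a point or a joint stands for the part that bears it (a point fixed in the world has none). Each returns a list of dicts, best first, with "conf" (0 to 1); they miss things now and then, are a little off and sometimes report something else, mostly with a low value. They report only what shows in the picture. A call takes as long as a camera call. They do not tell look-alikes from the thing itself.
- masks_of(thing, picture): "pixels" (384x512 bool, what is visible of it) and "extent" ([left, top, right, bottom] as shares, 0 to 1, of the picture: columns of its width, rows of its height, round what is visible of it).
- spot_point(thing, picture): "point" ([column, row] as shares, 0 to 1, of the picture: columns of its width, rows of its height: a listed point, or the origin of a listed thing).
The state is a dict: "clock": time; "joint_positions": joint angles; "qvel": joint speeds; "joint_efforts": joint torques, N m; "tool_pos": TCP position; "ee_rot": TCP orientation; "wrist_force": force on the tool from outside, world axes, zero at the start; "moment": the same for the moment, N m; "grip_width": opening from 0.0 (shut) to 1.0 (fully open).
Only numpy, scipy, OpenCV 4.12 (cv2) and the standard library are available. Lean on these libraries where they do the work, as an engineer would, in place of code of your own. Each camera call takes 0.05 s, during which the arm holds its last target. There are 200 camera calls.

### The job

Lay the open steel lock case on its back in the pocket of the blue bench cradle, open side up and with its ear at the red clip: set its foot in against the yellow end wall, then press its head down until the ear snaps under the sprung clip and the case sits fully home. Let go of it, and do not disturb the green lock or the jar on the way.

Things in the scene. Friction and masses are not known exactly. Their poses are not given: they have to be found in the camera images.
- lock_center (a point): Centre of the loose steel lock case, an open box 110 mm long (its z, foot to head), 58 wide (y), 36 deep (x), 0.25-0.5 kg. It starts on its foot, leaning back 30 degrees on an easel, the open side (-x, 5 mm walls, brass works inside) facing up and towards the robot within 0.6 rad; +x is the closed back plate. The side faces (+-y) are plain and flat. Centre of mass near z = +10 mm.
- lock_ear (a point): Middle of the case's ear: the 4 mm thick back plate runs on 8 mm beyond the head, 40 mm wide. Same axes as lock_center, at (16, 0, 59) mm from it.
- lock_head (a point): Middle of the red mark on the open side of the case, on the solid steel block that fills the 28 mm next to the head, flush with the rim: the place to press. Same axes as lock_center, at (-18, 0, 41) mm from it.
- cradle: Blue bench cradle, fixed, base plate 210 x 120 x 10 mm; origin at the centre of its underside, z up, x along the pocket. The case's foot goes to +x (yellow end wall), its head and ear to -x (red clip). Between x = -38 and 33 mm the pocket has no side walls: room for fingers beside the case down to the base plate, 10 mm above the table.
- pocket (a point): Middle of the pocket at seat height (tops of two white bars, 24 mm above the table); axes as the cradle. From here: end wall's inner face at x = 57 mm, 12 mm high; side walls' inner faces at y = +-31.5 mm, 14 mm high for x 33 to 63, 10 mm high for x -58 to -38. Home, lock_center is 18 mm above this point within 3 mm along x, the case's -x up, its z along this -x.
- clip_nose (a point): Tip of the red clip's nose, 30 mm wide: at rest at (-59, 0, 31) mm in the cradle's frame, underside 29.5 mm above the table. Its face slopes up and back, 25 degrees from vertical, to 52 mm above the table. With the foot in the pocket and the ear resting on this slope, the case leans 5 to 14 degrees head up.
- clip (a joint): Travel of the red clip in m: 0 at rest, growing as the ear, pressed down on its slope, pushes it back along the cradle's -x, up to 0.012; a light spring (1 N at rest, 0.22 N per mm) then returns it over the ear. Pressing the head down takes roughly 5 to 12 N.
- green_lock: A finished, closed green lock, 36 x 58 x 92 mm tall, loose, standing on the table near the easel (they may swap places); origin at the centre of its underside. Leave it alone.
- jar: Jar with a red cap, 64 mm across and 90 mm tall, loose, standing beyond the cradle; origin at the centre of its underside. Leave it alone.
- easel: Black easel, fixed, 34 mm wide behind and under the case (base 110 x 50 mm), so that fingers can take the case's side faces over its whole length; a 5 mm lip in front of the foot. The case lifts off along its own z or straight up. Origin at the centre line of its underside, z up.
Mind the look-alikes: they are no part of the job. Leave any brown look-alike of the part that bears lock_center alone.

How it is judged:
By the outcome, as a careful person would: the job done as asked, in the order asked, and still so for the second after the job is handed in, with the robot touching nothing.
It also fails if it takes over 51 s, if anything falls off the work surface, if the arm or the gripper's body presses on something with over 40 N, if the wrist force passes 120 N, or if a joint passes its speed limit or range.

## Working session

There is one attempt and no reset: what is moved stays moved. The work goes in short steps, Python scripts to look and compute and a tool call to move; the robot and the scene stay as the last step left them, time stands still between calls to the robot, and variables do not carry over. Pictures are saved under pics/ and viewed, on a budget of 10 in all, crops included, one or two more only if the job needs it, and the job is handed in when it is done.

Besides the shell and the picture viewer there is one more tool, called after "Emit:" as name([rows], argument=value, ...), one row to a line, values as JSON. move_arm: Moves the arm, as the interface text tells. Its arguments: {"type":"object","properties":{"series":{"type":"array","items":{"type":"object","properties":{"hand":{"type":"number"},"x":{"type":"number"},"y":{"type":"number"},"z":{"type":"number"},"wx":{"type":"number"},"wy":{"type":"number"},"wz":{"type":"number"}}}}},"required":["series"]}

```bash
mkdir -p pics
cat > h.py <<'E'
import numpy as np, cv2
from bench import *
from scipy.spatial.transform import Rotation as Ro
def q2R(q): return Ro.from_quat([q[1],q[2],q[3],q[0]]).as_matrix()
def K(p): return np.array([[p['fx'],0,p['cx']],[0,p['fy'],p['cy']],[0,0,1]])
def P(p): return K(p)@np.c_[p['R'],p['t']]
def proj(p,X):
    u=P(p)@np.append(X,1); return u[:2]/u[2]
def tri(ps,uvs):
    A=[]
    for p,u in zip(ps,uvs):
        M=P(p); A+= [u[0]*M[2]-M[0],u[1]*M[2]-M[1]]
    v=np.linalg.svd(np.array(A))[2][-1]; return v[:3]/v[3]
def plane(p,u,z):
    d=p['R'].T@np.linalg.solve(K(p),[u[0],u[1],1]); c=-p['R'].T@p['t']
    return c+d*(z-c[2])/d[2]
def px(pt): return np.array(pt)*[512,384]
def save(p,n): cv2.imwrite('pics/'+n,p['color'][:,:,::-1])
E
python3 - <<'E'
from h import *
o=get_obs(); print(tip_extent() if callable(tip_extent) else tip_extent,o['tool_pos'],o['ee_rot'],o['grip_width'],o['clock'])
ps={n:get_image(n) for n in('scene','top','wrist')}
cv2.imwrite('pics/a.png',cv2.resize(np.vstack([ps['scene']['color'],ps['top']['color']])[:,:,::-1],None,fx=.78,fy=.78))
for n in ps:
  p=ps[n]; print(n,'cam',(-p['R'].T@p['t']).round(3))
  for t in ['lock_center','lock_ear','lock_head','cradle','pocket','clip_nose','green_lock','jar','easel']:
    print(t,[(px(d['point']).round(1).tolist(),round(d['conf'],2)) for d in spot_point(t,p)][:3])
E
```

```text
0.014 [0.17305331 0.60018335 0.22730684] [-1.57376024e-04  1.39931465e-01  9.90160985e-01 -6.19516461e-04] 0.9992301518944146 0.0
scene cam [1.113 0.214 0.699]
lock_center [([319.8, 162.5], 0.74), ([352.4, 199.0], 0.71), ([252.6, 156.8], 0.66)]
lock_ear [([363.1, 201.9], 0.88), ([266.7, 168.9], 0.76), ([324.5, 154.9], 0.57)]
lock_head [([326.2, 149.6], 0.79), ([259.2, 157.3], 0.78), ([359.1, 181.7], 0.7)]
cradle [([119.5, 215.9], 0.66)]
pocket [([114.8, 206.6], 0.98)]
clip_nose [([364.3, 201.4], 0.7), ([131.1, 186.2], 0.58)]
green_lock [([262.0, 202.5], 0.73)]
jar [([204.0, 291.3], 0.95)]
easel [([343.9, 205.6], 0.86)]
top cam [0.51  0.098 1.037]
lock_center [([149.9, 206.1], 0.84), ([267.3, 268.4], 0.75), ([188.5, 271.6], 0.68)]
lock_ear [([240.0, 258.0], 0.91), ([183.4, 295.0], 0.87), ([142.5, 185.0], 0.7)]
lock_head [([247.9, 259.0], 0.79), ([184.8, 291.3], 0.7), ([141.0, 204.1], 0.56)]
cradle [([373.7, 172.0], 0.98), ([159.7, 215.3], 0.37)]
pocket [([377.9, 168.4], 0.62)]
clip_nose [([373.4, 196.9], 0.68)]
green_lock [([243.0, 211.3], 0.56)]
jar [([279.6, 108.1], 0.71), ([372.6, 171.1], 0.31)]
easel [([159.6, 217.3], 0.86), ([374.4, 173.4], 0.16)]
wrist cam [0.105 0.62  0.384]
lock_center []
lock_ear []
lock_head []
cradle []
pocket []
clip_nose []
green_lock []
jar []
easel []
```

View pics/a.png

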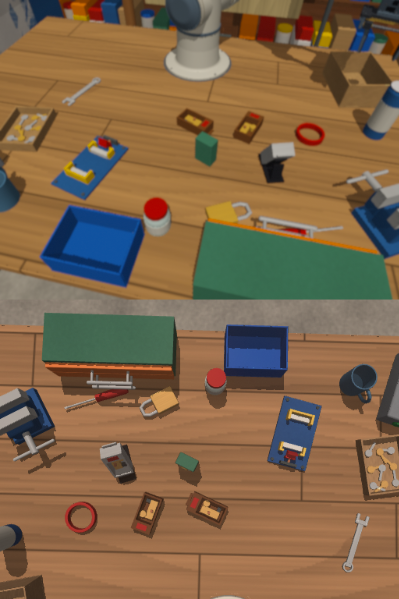

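The stack shows the scene view on top and the top view below. The easel with the steel case is at about (352,199) in scene and (150,206) in top. The cradle is at about (375,171) in top, and two brown look-alikes stand nearer the robot.

Run:
```python
from h import *
s=get_image('scene');t=get_image('top')
a=cv2.resize(s['color'][160:250,310:410],None,fx=4,fy=4,interpolation=3)
b=cv2.resize(t['color'][170:260,110:210],None,fx=4,fy=4,interpolation=3)
c=cv2.resize(t['color'][120:220,330:430],None,fx=4,fy=4,interpolation=3)
c2=cv2.resize(s['color'][160:260,65:165],None,fx=4,fy=4,interpolation=3)
cv2.imwrite('pics/b.png',cv2.resize(np.vstack([np.hstack([a,b]),np.hstack([c2,c])]),None,fx=.78,fy=.78)[:,:,::-1])
f=lambda u,v:print(tri([s,t],[u,v]).round(4))
f([343.9,205.6],[159.6,217.3]);f([352.4,199],[149.9,206.1]);f([359.1,181.7],[141,204.1])
f([119.5,215.9],[373.7,172]);f([114.8,206.6],[377.9,168.4]);f([131.1,186.2],[373.4,196.9]);f([262,202.5],[243,211.3]);f([204,291.3],[279.6,108.1])
print(plane(t,[373.7,172],0),plane(t,[377.9,168.4],.024),plane(t,[373.4,196.9],.031),plane(s,[131.1,186.2],.031),plane(s,[114.8,206.6],.024))
```

```text
[0.5057 0.3217 0.0136]
[0.5304 0.3316 0.0679]
[0.5329 0.3348 0.1267]
[ 0.6295 -0.1909 -0.011 ]
[ 0.6338 -0.1899  0.0287]
[ 0.5664 -0.1801  0.028 ]
[ 0.5248  0.1277 -0.0022]
[ 0.7778  0.05   -0.0052]
[ 0.62763674 -0.18631834  0.        ] [ 0.63370611 -0.18960802  0.024     ] [ 0.56563412 -0.17769763  0.031     ] [ 0.56909359 -0.18042578  0.031     ] [ 0.63065955 -0.19494596  0.024     ]
```

View pics/b.png

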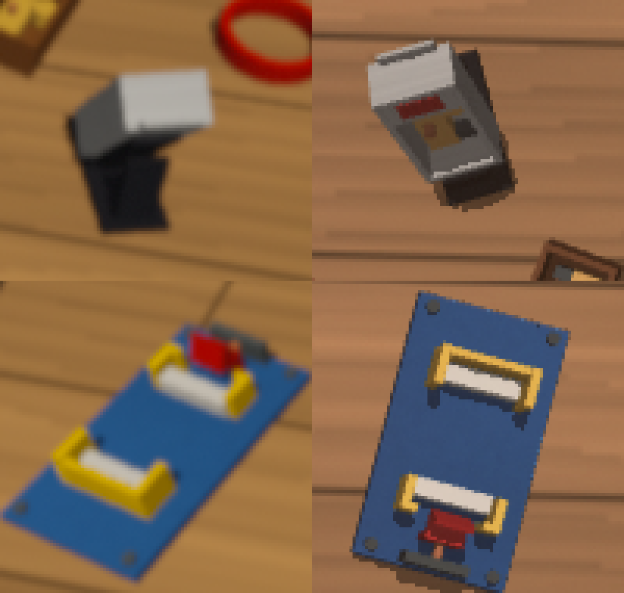

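The crops show the case leaning back on the easel with its open side towards the robot, at a yaw of about 15°. The cradle's clip is at its near end and the yellow end wall at its far end. I'll go closer with the wrist camera.

```bash
cat >> h.py <<'E'
def toolR(head,tilt,flip):
    """tool z tilted 'tilt' deg from down towards heading 'head'; flip=-1: tool x faces back, +1: forward"""
    h,a=np.radians(head),np.radians(tilt)
    F=np.array([np.cos(h),np.sin(h),0]);Z=np.array([0,0,1.])
    z=np.sin(a)*F-np.cos(a)*Z; x=flip*(np.cos(a)*F+np.sin(a)*Z)
    return np.c_[x,np.cross(z,x),z]
def step(pos,R,p0=None,R0=None):
    if p0 is None: o=get_obs(); p0,R0=o['tool_pos'],q2R(o['ee_rot'])
    d=R0.T@(np.array(pos)-p0)*1000; w=Ro.from_matrix(R0.T@R).as_rotvec(degrees=True)
    print('shift',d.round(1),'turn',w.round(2)); return d,w
E
python3 -c "
from h import *
step([.47,.317,.18],toolR(18,30,-1))"
```

```text
shift [-363.7 -190.1   47.9] turn [ -8.92 -29.1  -33.3 ]
```

Emit:
move_arm([
  {"hand": -1, "x": -45, "y": -24, "z": 5, "wx": -1, "wy": -3, "wz": -4},
  {"hand": -1, "x": -91, "y": -48, "z": 10, "wx": -2, "wy": -7, "wz": -8},
  {"hand": -1, "x": -137, "y": -71, "z": 15, "wx": -3, "wy": -11, "wz": -12},
  {"hand": -1, "x": -182, "y": -95, "z": 20, "wx": -4, "wy": -15, "wz": -17},
  {"hand": -1, "x": -228, "y": -119, "z": 25, "wx": -6, "wy": -18, "wz": -21},
  {"hand": -1, "x": -273, "y": -143, "z": 33, "wx": -7, "wy": -22, "wz": -25},
  {"hand": -1, "x": -320, "y": -167, "z": 40, "wx": -8, "wy": -26, "wz": -29},
  {"hand": -1, "x": -364, "y": -190, "z": 48, "wx": -9, "wy": -29, "wz": -33},
  {"hand": -1, "x": -364, "y": -190, "z": 48, "wx": -9, "wy": -29, "wz": -33},
  {"hand": -1, "x": -364, "y": -190, "z": 48, "wx": -9, "wy": -29, "wz": -33},
])

```text
clock: 2.85
tool_pos: [0.4704, 0.3171, 0.1801]
ee_rot: [0.255, -0.148, 0.955, 0.041]
wrist_force: [-0.7, 0.4, 0.9]
grip_width: 1.001
```

Run:
```python
from h import *
o=get_obs(); print(o['tool_pos'],toolR(18,30,-1).round(2).tolist(),q2R(o['ee_rot']).round(2).tolist(),o['joint_positions'])
w=get_image('wrist'); save(w,'w1.png'); t=get_image('top')
print((-w['R'].T@w['t']).round(3),w['R'][2].round(3))
for n in ['lock_center','lock_ear','lock_head','easel']:
  print(n,[(px(d['point']).round(1).tolist(),round(d['conf'],2)) for d in spot_point(n,w)][:3])
```

```text
[0.47040613 0.31712116 0.18011492] [[-0.82, -0.31, 0.48], [-0.27, 0.95, 0.15], [-0.5, 0.0, -0.87]] [[-0.83, -0.3, 0.47], [-0.26, 0.95, 0.15], [-0.5, 0.0, -0.87]] [ 0.56077909  0.33853454  1.97056064 -0.36846608  0.34481643 -1.00052507]
[0.337 0.275 0.281] [ 0.667  0.214 -0.714]
lock_center [([255.6, 191.5], 0.96)]
lock_ear [([255.1, 256.5], 0.88)]
lock_head [([255.4, 236.0], 0.83)]
easel [([254.7, 117.4], 0.65)]
```

View pics/w1.png

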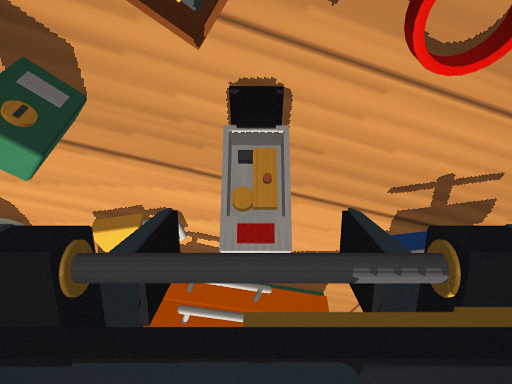

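The wrist picture shows the case almost symmetric: foot rim from about (224,128) to (290,128), head rim near row 250, red mark at (255,233). The green lock is at the left. I'll fit the pose using the known 30° lean.

```bash
cat > fit.py <<'E'
from h import *
from scipy.optimize import least_squares
w=get_image('wrist'); m=masks_of('lock_center',w)[0]; M=m['pixels'].astype(np.uint8)
c=max(cv2.findContours(M,0,2)[0],key=cv2.contourArea)
print(m['conf'],m['extent'],cv2.approxPolyDP(c,4,True)[:,0].tolist())
for r in (135,160,185,210,235): 
    k=np.where(M[r])[0]; print(r,k.min(),k.max())
g=cv2.cvtColor(w['color'],cv2.COLOR_RGB2GRAY); print('col235',g[118:140,235].tolist(),'tail',g[238:262,235].tolist())
def lockR(yaw,lean=30):
    h,a=np.radians(yaw),np.radians(lean);F=np.array([np.cos(h),np.sin(h),0]);Z=np.array([0,0,1.])
    z=np.cos(a)*Z+np.sin(a)*F;x=np.cos(a)*F-np.sin(a)*Z
    return np.c_[x,np.cross(z,x),z]
E
python3 fit.py
```

```text
0.89 [0.4254, 0.3276, 0.5729, 0.6609] [[224, 125], [219, 250], [289, 252], [286, 128]]
135 222 287
160 220 288
185 220 288
210 219 289
235 218 290
col235 [16, 17, 11, 16, 14, 12, 26, 63, 59, 69, 117, 128, 179, 206, 75, 82, 87, 89, 85, 86, 89, 83] tail [102, 98, 101, 102, 104, 130, 131, 128, 129, 129, 130, 124, 144, 216, 206, 23, 37, 41, 44, 51, 48, 46, 51, 51]
```

```bash
cat >> fit.py <<'E'
uv=np.array([[222,125],[288,125],[218,250.5],[291,250.5]])
L=np.array([[-18,-29,-55],[-18,29,-55],[-18,-29,55],[-18,29,55]])/1000
f=lambda q:np.concatenate([proj(w,q[:3]+lockR(q[3]*100)@l)-u for l,u in zip(L,uv)])
s=least_squares(f,[.53,.33,.07,.15]); q=s.x; print(q,s.fun.round(1))
yaw=q[3]*100; R=lockR(yaw); C=q[:3]
print('foot corner z low',(C+R@[.018,0,-.055])[2],(C+R@[-.018,0,-.055])[2])
t=get_image('top')
for l in ([-.018,0,.041],[.016,0,.059],[-.018,29e-3,-.055],[-.018,-29e-3,-.055]): print('top pred',proj(t,C+R@l).round(1))
G=C+R@[0,0,.005]
T=toolR(yaw,30,-1); print('tcp grasp',G+T[:,2]*.005)
step(G+T[:,2]*(.005-.07),T); step(G+T[:,2]*.005,T)
E
python3 fit.py|tail -n +9
```

```text
foot corner z low 0.016996950920711823 0.03499695092071182
top pred [143.6 203.9]
top pred [139.  186.6]
top pred [146.2 228.6]
top pred [170.5 221.6]
tcp grasp [0.53367316 0.33463512 0.07362835]
shift [-3.9 -2.8 54.9] turn [ 0.27 -0.07  0.11]
shift [ -3.9  -3.1 124.9] turn [ 0.27 -0.07  0.11]
```

Emit:
move_arm([
  {"hand": -1, "x": -4, "y": -3, "z": 20, "wx": 0},
  {"hand": -1, "x": -4, "y": -3, "z": 45, "wx": 0},
  {"hand": -1, "x": -4, "y": -3, "z": 70, "wx": 0},
  {"hand": -1, "x": -4, "y": -3, "z": 95, "wx": 0},
  {"hand": -1, "x": -4, "y": -3, "z": 115, "wx": 0},
  {"hand": -1, "x": -4, "y": -3, "z": 125, "wx": 0},
  {"hand": -1, "x": -4, "y": -3, "z": 125, "wx": 0},
  {"hand": 0.1, "x": -4, "y": -3, "z": 125, "wx": 0},
  {"hand": 1, "x": -4, "y": -3, "z": 125, "wx": 0},
  {"hand": 1, "x": -4, "y": -3, "z": 125, "wx": 0},
])

```text
invalid input
```

Run:
```python
from h import *
o=get_obs(); print(o['tool_pos'],o['grip_width'],o['wrist_force'])
w=get_image('wrist'); save(w,'w2.png')
```

```text
[0.47018404 0.31726669 0.17993365] 0.9978118133018866 [0.03763873 0.45535055 0.1964527 ]
```

View pics/w2.png

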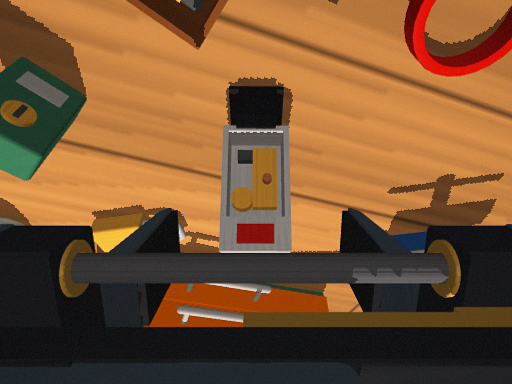

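The move call was refused because I left fields out of the rows, and the picture is unchanged. I'll resend it with every field filled in.

Emit:
move_arm([
  {"hand": -1, "x": -4, "y": -3, "z": 20, "wx": 0, "wy": 0, "wz": 0},
  {"hand": -1, "x": -4, "y": -3, "z": 45, "wx": 0, "wy": 0, "wz": 0},
  {"hand": -1, "x": -4, "y": -3, "z": 70, "wx": 0, "wy": 0, "wz": 0},
  {"hand": -1, "x": -4, "y": -3, "z": 95, "wx": 0, "wy": 0, "wz": 0},
  {"hand": -1, "x": -4, "y": -3, "z": 115, "wx": 0, "wy": 0, "wz": 0},
  {"hand": -1, "x": -4, "y": -3, "z": 125, "wx": 0, "wy": 0, "wz": 0},
  {"hand": -1, "x": -4, "y": -3, "z": 125, "wx": 0, "wy": 0, "wz": 0},
  {"hand": 0.1, "x": -4, "y": -3, "z": 125, "wx": 0, "wy": 0, "wz": 0},
  {"hand": 1, "x": -4, "y": -3, "z": 125, "wx": 0, "wy": 0, "wz": 0},
  {"hand": 1, "x": -4, "y": -3, "z": 125, "wx": 0, "wy": 0, "wz": 0},
])

```text
clock: 4.7
tool_pos: [0.5338, 0.3347, 0.074]
ee_rot: [0.255, -0.149, 0.955, 0.041]
wrist_force: [0.3, -0.2, -0.3]
grip_width: 0.703
```

Run:
```python
from h import *
o=get_obs(); print(o['tool_pos'],o['grip_width'],o['wrist_force'],o['joint_positions'])
w=get_image('wrist'); save(w,'w3.png')
```

```text
[0.53383735 0.33466601 0.07401681] 0.7029159963247881 [ 0.34666626 -0.16735505 -0.33762292] [ 0.51998348  0.60050149  1.92286239 -0.77576269  0.14562459 -0.6159075 ]
```

View pics/w3.png

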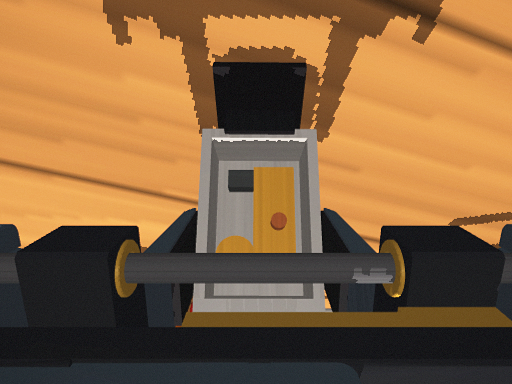

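The fingers straddle the case evenly, with side walls at about columns 200 and 322, and are still closing. I'll finish the close and lift straight up.

Emit:
move_arm([
  {"hand": 1, "x": 0, "y": 0, "z": 0, "wx": 0, "wy": 0, "wz": 0},
  {"hand": 1, "x": 0, "y": 0, "z": 0, "wx": 0, "wy": 0, "wz": 0},
  {"hand": 1, "x": 0, "y": 0, "z": 0, "wx": 0, "wy": 0, "wz": 0},
  {"hand": 1, "x": -5, "y": 0, "z": -9, "wx": 0, "wy": 0, "wz": 0},
  {"hand": 1, "x": -15, "y": 0, "z": -26, "wx": 0, "wy": 0, "wz": 0},
  {"hand": 1, "x": -25, "y": 0, "z": -43, "wx": 0, "wy": 0, "wz": 0},
  {"hand": 1, "x": -40, "y": 0, "z": -69, "wx": 0, "wy": 0, "wz": 0},
  {"hand": 1, "x": -55, "y": 0, "z": -95, "wx": 0, "wy": 8, "wz": 0},
  {"hand": 1, "x": -70, "y": 0, "z": -121, "wx": 0, "wy": 16, "wz": 0},
  {"hand": 1, "x": -75, "y": 0, "z": -130, "wx": 0, "wy": 22, "wz": 0},
])

```text
clock: 6.0
tool_pos: [0.5334, 0.3344, 0.2254]
ee_rot: [0.066, -0.154, 0.986, 0.013]
wrist_force: [1.5, 0.2, -5.5]
grip_width: 0.636
```

Run:
```python
from h import *
o=get_obs(); print(o['tool_pos'],q2R(o['ee_rot']).round(3).tolist(),o['grip_width'],o['wrist_force'],o['joint_positions'])
step([.53,.0,.23],toolR(-80,0,-1)); step([.53,.0,.23],toolR(-80,0,1))
```

```text
[0.53341013 0.33439997 0.22537842] [[-0.944, -0.306, 0.127], [-0.302, 0.952, 0.045], [-0.134, 0.004, -0.991]] 0.6363219835030718 [ 1.4618657   0.24917175 -5.50490819] [ 0.47478497  0.44292766  1.45401536 -0.01988516  1.11102439 -1.39875707]
shift [ 103.7 -317.3  -20.1] turn [ 6.77  5.54 97.62]
shift [ 103.7 -317.3  -20.1] turn [ -5.34   6.52 -82.08]
```

Emit:
move_arm([
  {"hand": 1, "x": 10, "y": -32, "z": -2, "wx": 0.7, "wy": 0.6, "wz": 10},
  {"hand": 1, "x": 21, "y": -64, "z": -4, "wx": 1.4, "wy": 1.1, "wz": 20},
  {"hand": 1, "x": 31, "y": -95, "z": -6, "wx": 2, "wy": 1.7, "wz": 30},
  {"hand": 1, "x": 41, "y": -127, "z": -8, "wx": 2.7, "wy": 2.2, "wz": 40},
  {"hand": 1, "x": 52, "y": -159, "z": -10, "wx": 3.4, "wy": 2.8, "wz": 50},
  {"hand": 1, "x": 62, "y": -190, "z": -12, "wx": 4.1, "wy": 3.3, "wz": 60},
  {"hand": 1, "x": 73, "y": -222, "z": -14, "wx": 4.7, "wy": 3.9, "wz": 70},
  {"hand": 1, "x": 83, "y": -254, "z": -16, "wx": 5.4, "wy": 4.4, "wz": 80},
  {"hand": 1, "x": 93, "y": -286, "z": -18, "wx": 6.1, "wy": 5, "wz": 90},
  {"hand": 1, "x": 104, "y": -317, "z": -20, "wx": 6.8, "wy": 5.5, "wz": 97.6},
])

```text
clock: 7.25
tool_pos: [0.5295, -0.0009, 0.2278]
ee_rot: [0.001, 0.645, 0.764, 0.001]
wrist_force: [0.0, -0.1, -4.4]
grip_width: 0.636
```

Run:
```python
from h import *
o=get_obs(); print(o['tool_pos'],q2R(o['ee_rot']).round(3).tolist(),o['grip_width'],o['wrist_force'],o['joint_positions'])
# cradle features from top, scene
s=get_image('scene');t=get_image('top')
for n in ['cradle','pocket','clip_nose']:
  for p,m in((s,'s'),(t,'t')): print(n,m,[(px(d['point']).round(1).tolist(),round(d['conf'],2)) for d in spot_point(n,p)][:2])
for p,m in((s,'s'),(t,'t')):
  h=cv2.cvtColor(p['color'],cv2.COLOR_RGB2HSV); R=slice(100,240)
  M=((h[...,0]>100)&(h[...,0]<125)&(h[...,1]>120)).astype(np.uint8)
  c=[c for c in cv2.findContours(M,0,2)[0] if cv2.contourArea(c)>600]
  for k in c: print(m,cv2.minAreaRect(k),cv2.approxPolyDP(k,3,True)[:,0].tolist())
step([.53,-.12,.25],toolR(-10,0,1)); step([.53,-.12,.25],toolR(-60,0,1))
```

```text
[ 0.5294725  -0.00094633  0.22779406] [[-0.168, 0.986, 0.003], [0.986, 0.168, -0.0], [-0.001, 0.003, -1.0]] 0.6360912275975783 [ 0.02255564 -0.0627732  -4.43624429] [-1.14612743e-01  3.58510652e-01  1.58252257e+00  3.61624354e-05
  1.19758131e+00 -2.83339971e-01]
cradle s [([120.2, 215.3], 0.84)]
cradle t [([376.7, 170.9], 0.84)]
pocket s [([113.6, 208.9], 0.97), ([264.0, 201.7], 0.75)]
pocket t [([376.8, 171.6], 0.94)]
clip_nose s [([131.8, 186.0], 0.42)]
clip_nose t []
s ((118.18258666992188, 312.0421142578125), (122.24861907958984, 88.44474029541016), 12.994616508483887) [[88, 264], [52, 330], [69, 346], [161, 366], [183, 303], [179, 281]]
s ((481.5, 292.0), (59.0, 74.0), 0.0) [[453, 270], [493, 329], [511, 324], [511, 294], [505, 295], [494, 282], [511, 265], [511, 260], [485, 269], [474, 255], [466, 265]]
s ((116.30435180664062, 214.23992919921875), (43.55058670043945, 98.3873062133789), 43.9583740234375) [[162, 190], [144, 185], [148, 198], [142, 205], [121, 199], [110, 190], [94, 208], [107, 218], [119, 217], [122, 227], [111, 238], [81, 221], [67, 235], [108, 254]]
s ((465.52
[... 487 characters left out ...]
 [406, 158], [411, 137], [406, 141], [406, 135], [372, 126], [367, 131], [365, 127], [369, 125]]
t ((30.60000228881836, 150.20001220703125), (56.34891128540039, 58.13776397705078), 63.43495178222656) [[42, 114], [34, 117], [38, 129], [0, 147], [0, 152], [33, 135], [45, 141], [47, 152], [9, 170], [20, 184], [31, 181], [27, 173], [30, 169], [37, 168], [42, 176], [68, 163]]
t ((328.01220703125, 65.57177734375), (81.10974884033203, 65.23052215576172), 1.6365771293640137) [[291, 32], [287, 89], [298, 88], [297, 94], [302, 95], [296, 97], [359, 99], [368, 86], [368, 35]]
shift [-119.1  -20.7  -21.9] turn [  0.21  -0.16 110.05]
shift [-119.1  -20.7  -21.9] turn [ 1.5000e-01 -2.9000e-01  1.6005e+02]
```

Run:
```python
from h import *
t=get_image('top')
c=[plane(t,u,.01)[:2] for u in ([364,123.5],[412.7,136],[342.8,207.2],[391.2,219.7])]
print(np.round(c,4)); m=np.mean(c,0); d=c[0]+c[1]-c[2]-c[3]; print(m,np.degrees(np.arctan2(d[1],d[0])),np.linalg.norm(d)/2)
step([.48,-.16,.27],toolR(-12,0,1))
```

```text
[[ 0.7432 -0.159 ]
 [ 0.716  -0.2768]
 [ 0.5404 -0.1106]
 [ 0.5135 -0.2264]]
[ 0.62829381 -0.19323877] -13.69520341207027 0.2085653171834694
shift [-149.7  -76.9  -42. ] turn [  0.22  -0.17 112.05]
```

Emit:
move_arm([
  {"hand": 1, "x": -15, "y": -8, "z": -4, "wx": 0, "wy": 0, "wz": 10.5},
  {"hand": 1, "x": -30, "y": -15, "z": -8, "wx": 0, "wy": 0, "wz": 21},
  {"hand": 1, "x": -45, "y": -23, "z": -13, "wx": 0, "wy": 0, "wz": 31.5},
  {"hand": 1, "x": -60, "y": -31, "z": -17, "wx": 0, "wy": 0, "wz": 42},
  {"hand": 1, "x": -75, "y": -38, "z": -21, "wx": 0, "wy": 0, "wz": 52.5},
  {"hand": 1, "x": -90, "y": -46, "z": -25, "wx": 0, "wy": 0, "wz": 63},
  {"hand": 1, "x": -105, "y": -54, "z": -29, "wx": 0, "wy": 0, "wz": 73.5},
  {"hand": 1, "x": -120, "y": -62, "z": -34, "wx": 0, "wy": 0, "wz": 84},
  {"hand": 1, "x": -135, "y": -69, "z": -38, "wx": 0, "wy": 0, "wz": 94.5},
  {"hand": 1, "x": -150, "y": -77, "z": -42, "wx": 0, "wy": 0, "wz": 105},
])

```text
clock: 8.95
tool_pos: [0.4798, -0.161, 0.2702]
ee_rot: [0.0, 0.999, -0.046, 0.002]
wrist_force: [-0.2, 1.4, -4.1]
grip_width: 0.638
```

Run:
```python
from h import *
o=get_obs(); print(o['tool_pos'],q2R(o['ee_rot']).round(3).tolist(),o['joint_positions'])
w=get_image('wrist'); save(w,'w4.png'); print((-w['R'].T@w['t']).round(3),w['R'].round(3).tolist())
for n in ['cradle','pocket','clip_nose','lock_center','lock_ear','lock_head']: print(n,[(px(d['point']).round(1).tolist(),round(d['conf'],2)) for d in spot_point(n,w)][:2])
```

```text
[ 0.47982357 -0.16095598  0.2702248 ] [[0.996, -0.093, 0.004], [-0.093, -0.996, -0.001], [0.004, 0.0, -1.0]] [-4.42477831e-01  2.80670690e-01  1.57495462e+00  1.21984858e-03
  1.28173156e+00  1.22078201e+00]
[ 0.549 -0.167  0.427] [[-0.093, -0.996, 0.001], [-0.965, 0.09, 0.248], [-0.247, 0.022, -0.969]]
cradle [([272.6, 40.0], 0.76), ([265.7, 92.5], 0.51)]
pocket [([269.5, 34.5], 0.85)]
clip_nose [([268.7, 92.3], 0.91)]
lock_center [([257.8, 241.5], 0.6)]
lock_ear [([58.6, 222.4], 0.67)]
lock_head [([58.9, 239.0], 0.59)]
```

View pics/w4.png

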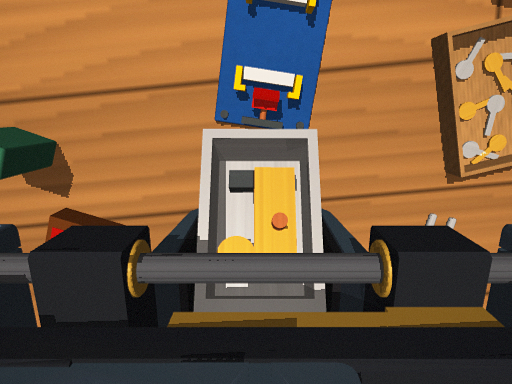

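The picture shows the clip end of the cradle: the red clip at about (265,98), the near white bar at (270,75), and the base's side edges. The case sits straight in the hand. I'll fit the cradle's edges and the held case.

Run:
```python
from h import *
w=get_image('wrist'); im=w['color']; h=cv2.cvtColor(im,cv2.COLOR_RGB2HSV)
blue=((h[...,0]>98)&(h[...,0]<125)&(h[...,1]>130)&(h[...,2]>60)); blue[125:]=0
Lp,Rp=[],[]
for r in range(3,108,3):
    k=np.where(blue[r,190:350])[0]+190
    if len(k)>10: Lp.append(plane(w,[k.min()-.0,r+.5],.01)[:2]); Rp.append(plane(w,[k.max()+1,r+.5],.01)[:2])
def line(p):
    p=np.array(p,np.float32); a=cv2.fitLine(p,cv2.DIST_HUBER,0,.001,.001).ravel(); d=a[:2]*np.sign(a[0]); return a[2:],d
(l0,ld),(r0,rd)=line(Lp),line(Rp)
print('yaw',[np.degrees(np.arctan2(d[1],d[0])) for d in(ld,rd)])
d=(ld+rd);d/=np.linalg.norm(d);n=np.array([-d[1],d[0]])
print('width',(l0-r0)@n,'mid offset n',((l0+r0)/2)@n, 'cf top-est centre', np.array([.6283,-.1932])@n)
print('l,r at x.6',l0+ld*((.6-l0[0])/ld[0]),r0+rd*((.6-r0[0])/rd[0]))
np.save('dn.npy',np.array([d,n,[((l0+r0)/2)@n,0]]))
# yellow, red, white in cradle-aligned coordinate
def along(mask,z):
    ys,xs=np.where(mask); P=np.array([plane(w,[x+.5,y+.5],z)[:2] for x,y in zip(xs,ys)]); return (P@d).min(),(P@d).max(),(P@n).min(),(P@n).max()
reg=np.zeros(blue.shape,bool); reg[55:125,225:310]=1
red=((h[...,0]<6)|(h[...,0]>174))&(h[...,1]>150)&(h[...,2]>80)&reg
wh=(h[...,1]<60)&(h[...,2]>170)&reg
ye=(h[...,0]>18)&(h[...,0]<32)&(h[...,1]>150)&(h[...,2]>120)&reg
reg2=np.zeros(blue.shape,bool); reg2[0:30,225:340]=1
wh2=(h[...,1]<60)&(h[...,2]>170)&reg2
for nme,m,z in(('red',red,.052),('red',red,.031),('white',wh,.024),('yellow',ye,.034),('white2',wh2,.024)): print(nme,m.sum(),np.round(along(m,z),4))
print('clip by spot',plane(w,[268.7,92.3],.031)[:2]@d,'origin est',plane(w,[268.7,92.3],.031)[:2]@d+.059, 'top est',np.array([.6283,-.1932])@d)
cv2.imwrite('pics/x.png',cv2.resize(im[0:130,200:360],None,fx=5,fy=4.6,interpolation=3)[:,:,::-1])
```

```text
yaw [np.float32(-13.932383), np.float32(-13.747852)]
width 0.11864142 mid offset n -0.036499053 cf top-est centre -0.03729304910749198
l,r at x.6 [ 0.6        -0.12428802] [ 0.6        -0.24651472]
red 525 [ 0.5742  0.5961 -0.0516 -0.0219]
red 525 [ 0.5742  0.5974 -0.0529 -0.0215]
white 655 [ 0.6053  0.6196 -0.0667 -0.0068]
yellow 394 [ 0.5914  0.6179 -0.0753  0.0019]
white2 37 [ 0.6954  0.6984 -0.0661 -0.047 ]
clip by spot 0.5941445503986793 origin est 0.6531445503986792 top est 0.6562745901703835
```

View pics/x.png

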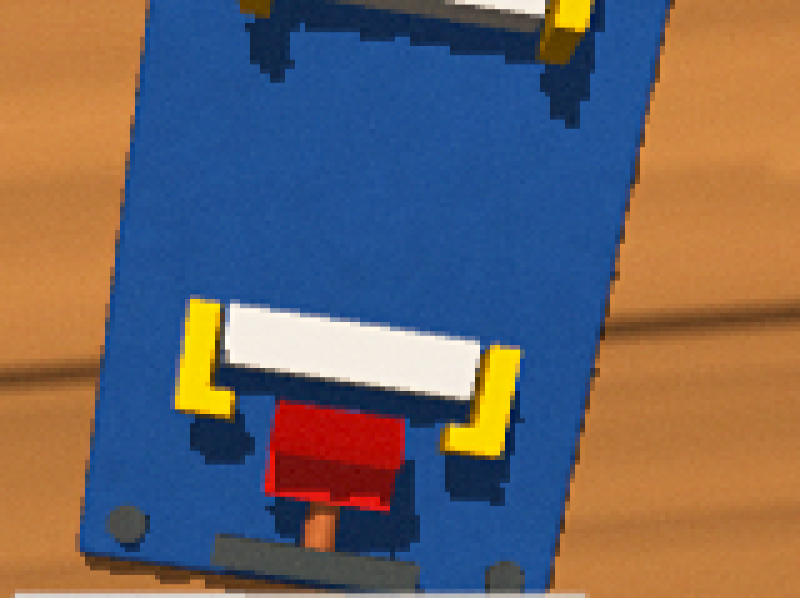

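The enlarged crop shows the near white bar, the yellow side walls, and the red clip centred between them. The cradle fit agrees across features: yaw −13.8°, origin about 0.656 along and −0.0367 across. Now I'll fit the case's pose in the hand.

Run:
```python
from h import *
w=get_image('wrist'); g=cv2.cvtColor(w['color'],cv2.COLOR_RGB2GRAY).astype(int)
for r in (133,160,200): print(r,'L',g[r,192:222].tolist(),'R',g[r,298:330].tolist())
for c in(208,300,314): print(c,'foot',g[120:145,c].tolist(),'head',g[282:316,c].tolist())
```

```text
133 L [136, 140, 137, 137, 139, 135, 141, 140, 139, 140, 161, 210, 207, 205, 205, 205, 205, 203, 204, 205, 206, 203, 204, 205, 203, 205, 205, 204, 204, 205] R [204, 206, 209, 208, 206, 206, 206, 207, 206, 204, 203, 205, 205, 205, 203, 206, 203, 204, 201, 169, 137, 135, 139, 136, 135, 133, 137, 135, 136, 135, 137, 135]
160 L [138, 134, 134, 135, 137, 137, 136, 136, 140, 192, 208, 206, 206, 207, 208, 207, 207, 207, 208, 126, 55, 59, 63, 63, 63, 62, 64, 71, 79, 80] R [98, 87, 79, 76, 74, 76, 75, 78, 73, 73, 112, 214, 206, 206, 207, 204, 204, 204, 205, 207, 187, 126, 129, 134, 136, 131, 133, 133, 133, 132, 132, 130]
200 L [133, 135, 137, 133, 135, 133, 141, 200, 213, 214, 213, 213, 211, 212, 212, 213, 216, 174, 47, 60, 62, 64, 63, 62, 64, 64, 96, 103, 100, 104] R [214, 217, 214, 104, 71, 76, 74, 77, 80, 78, 70, 80, 153, 215, 209, 207, 205, 207, 209, 207, 208, 209, 209, 60, 72, 73, 75, 74, 74, 79, 79, 84]
208 foot [138, 134, 134, 128, 129, 126, 129, 129, 144, 210, 206, 204, 203, 205, 205, 206, 204, 204, 205, 205, 204, 206, 206, 204, 205] head [60, 63, 61, 63, 61, 59, 60, 61, 59, 62, 61, 59, 62, 62, 59, 59, 65, 109, 106, 105, 105, 102, 109, 105, 107, 105, 108, 108, 105, 107, 103, 96, 100, 100]
300 foot [78, 71, 66, 76, 74, 75, 73, 72, 93, 188, 209, 207, 205, 209, 203, 207, 210, 202, 99, 77, 74, 76, 77, 77, 78] head [61, 90, 110, 105, 105, 106, 108, 106, 106, 108, 107, 107, 107, 104, 56, 60, 66, 106, 107, 110, 105, 108, 108, 108, 109, 106, 112, 108, 109, 107, 103, 96, 97, 96]
314 foot [134, 138, 139, 140, 139, 138, 139, 137, 148, 194, 204, 205, 206, 203, 202, 202, 204, 202, 204, 205, 201, 203, 204, 204, 203] head [77, 158, 202, 189, 92, 99, 97, 96, 84, 88, 87, 85, 86, 85, 80, 72, 83, 109, 107, 106, 108, 106, 108, 104, 107, 105, 104, 106, 105, 105, 98, 98, 99, 97]
```

Run:
```python
from h import *
from scipy.optimize import least_squares
w=get_image('wrist'); o=get_obs(); T=q2R(o['ee_rot']); p0=o['tool_pos']
def lockpose(q):
    f=np.radians(q[2]*100); X=T[:,0];Z=T[:,2]
    # flip=-1 at grasp: tool z = cos f x_l - sin f z_l ; z_l=-sin f Z + cos f*(-X)
    x=np.cos(f)*Z-np.sin(f)*X; z=-np.sin(f)*Z-np.cos(f)*X
    return p0+T@[q[0],q[3],q[1]],np.c_[x,np.cross(z,x),z]
# nominal: grasp point z_l=+5 at tool z=-5mm
f=np.radians(30); nom=np.array([0,0,-.005])-.005*np.array([-np.cos(f),0,-np.sin(f)]); print('nominal',nom)
rows={133:(202.3,318),160:(201,319),200:(198.8,321)}
def res(q):
    C,R=lockpose(q); pr=lambda l:proj(w,C+R@(np.array(l)/1000)); e=[]
    sg=1
    a,b=pr([-18,-29,-55]),pr([-18,29,-55]); e+=[(a[1]+b[1])/2-128.8, (pr([-18,0,-50])[1]-138.0)]
    for s in(-29,29):
        A,B=pr([-18,s,-55]),pr([-18,s,55])
        for r,(l,rr) in rows.items():
            c=A[0]+(B[0]-A[0])*(r-A[1])/(B[1]-A[1]); e.append(c-(l if A[0]<260 else rr))
    return np.array(e)
for fix in (None,.3):
    s=least_squares(lambda q:np.append(res(q),((q[2]-.3)*100/ (2 if fix is None else .01))*.5),[nom[0],nom[2],.3,0]);print(s.x,s.fun.round(2))
C,R=lockpose(s.x); print('pred head rim row',proj(w,C+R@[-.018,0,.055]),'cav',proj(w,C+R@[-.018,0,.027]))
```

```text
nominal [ 0.00433013  0.         -0.0025    ]
[ 3.32474052e-03 -2.94901548e-03  2.95561983e-01 -5.11160350e-05] [ 0.02 -0.02 -0.05 -0.09  0.13 -0.27  0.11  0.15 -0.11]
[ 3.39522149e-03 -3.22833101e-03  2.99999775e-01 -5.11657608e-05] [ 0.05 -0.04  0.   -0.08  0.07 -0.32  0.1   0.21 -0.  ]
pred head rim row [260.17806519 371.11146454] cav [260.12302085 299.91514226]
```

```bash
cat > place.py <<'E'
from h import *
YAW=-13.8; a=np.radians(YAW); D=np.array([np.cos(a),np.sin(a),0]); N=np.array([-D[1],D[0],0]); Z=np.array([0,0,1.])
O=D*.6562-N*.0367*1.0
def tcp(fx,fz,al,phi=29.7,off=(3.4,0,-3.1)):
    """TCP pose with foot-back corner at pocket x=fx mm, table height fz mm, head up al deg"""
    T=toolR(YAW,phi-al,1); b=np.radians(al)
    z=-np.cos(b)*D+np.sin(b)*Z; x=-np.sin(b)*D-np.cos(b)*Z
    C=O+D*fx/1000+Z*fz/1000-(.018*x-.055*z)
    return C-T@(np.array(off)/1000),T
E
python3 - <<'E'
from place import *
print(O)
P1=tcp(52.5,85,12);P2=tcp(52.5,26,12);P3=tcp(58,26,12);P4=tcp(57,24.5,6.5)
step(*P1); step(*P2,*P1); step(*P3,*P2)
o=get_obs();print(o['joint_positions'],P1[0],P2[0])
E
```

```text
[ 0.62850414 -0.19216628  0.        ]
shift [150.3  18.7 160.5] turn [-1.37 17.43  8.78]
shift [-17.9   0.   56.2] turn [0. 0. 0.]
shift [5.2 0.  1.7] turn [0. 0. 0.]
[-4.41621844e-01  2.81002389e-01  1.57520807e+00  1.22011585e-03
  1.28148681e+00  1.21517614e+00] [ 0.62864762 -0.19220153  0.11005484] [ 0.62864762 -0.19220153  0.05105484]
```

Emit:
move_arm([
  {"hand": 1, "x": 25, "y": 3, "z": 15, "wx": -0.2, "wy": 2.5, "wz": 1.3},
  {"hand": 1, "x": 50, "y": 6, "z": 35, "wx": -0.4, "wy": 5, "wz": 2.5},
  {"hand": 1, "x": 75, "y": 9, "z": 60, "wx": -0.7, "wy": 8, "wz": 4.2},
  {"hand": 1, "x": 100, "y": 13, "z": 90, "wx": -1, "wy": 12, "wz": 6},
  {"hand": 1, "x": 125, "y": 16, "z": 120, "wx": -1.2, "wy": 15, "wz": 7.5},
  {"hand": 1, "x": 142, "y": 18, "z": 145, "wx": -1.4, "wy": 17.4, "wz": 8.8},
  {"hand": 1, "x": 150, "y": 18.7, "z": 160, "wx": -1.4, "wy": 17.4, "wz": 8.8},
  {"hand": 1, "x": 150, "y": 18.7, "z": 160, "wx": -1.4, "wy": 17.4, "wz": 8.8},
  {"hand": 1, "x": 150, "y": 18.7, "z": 160, "wx": -1.4, "wy": 17.4, "wz": 8.8},
  {"hand": 1, "x": 150, "y": 18.7, "z": 160, "wx": -1.4, "wy": 17.4, "wz": 8.8},
])

```text
clock: 10.7
tool_pos: [0.6285, -0.1931, 0.1118]
ee_rot: [0.019, 0.981, -0.12, 0.153]
wrist_force: [0.5, -0.8, -4.3]
grip_width: 0.636
```

Run:
```python
from place import *
o=get_obs(); print(o['tool_pos'],o['wrist_force'],o['joint_positions'])
step(*tcp(52.5,85,12)); step(*tcp(52.5,28,12))
w=get_image('wrist'); t=get_image('top')
# overlay of predicted pocket features on wrist
im=w['color'].copy()
for x,y,z in [(57,-31.5,36),(57,31.5,36),(33,-31.5,38),(33,31.5,38),(105,60,10),(105,-60,10)]:
    u=proj(w,O+D*x/1e3+N*y/1e3+Z*z/1e3); cv2.circle(im,tuple(int(v) for v in u),2,(255,0,255),-1); print(x,y,u.round(1))
cv2.imwrite('pics/w5.png',im[:,:,::-1])
```

```text
[ 0.62848972 -0.19306682  0.11184045] [ 0.49942778 -0.77022383 -4.28643953] [-0.41552731  0.56150223  1.66310177  0.08972813  0.61329162  1.33246437]
shift [-0.6 -0.9  1.7] turn [ 0.08 -0.05 -0.09]
shift [-18.   -0.9  56. ] turn [ 0.08 -0.05 -0.09]
57 -31.5 [299.  160.7]
57 31.5 [217.2 160.9]
33 -31.5 [299.6 191.7]
33 31.5 [216.7 191.9]
105 60 [188.2 110.1]
105 -60 [327.9 109.8]
```

View pics/w5.png

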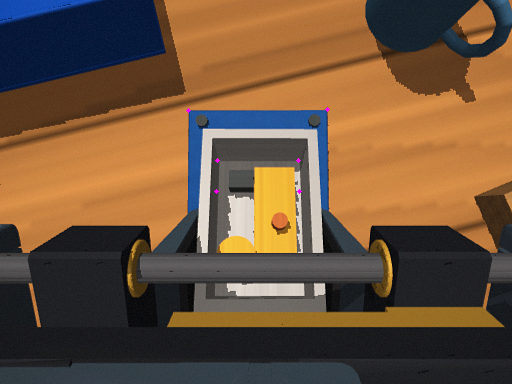

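The predicted base corners (magenta, at (188,110) and (328,110)) lie on the blue base's corners, so the cradle fit holds and the case is aligned over the pocket. I'll lower it.

Emit:
move_arm([
  {"hand": 1, "x": -4, "y": -0.9, "z": 12, "wx": 0, "wy": 0, "wz": 0},
  {"hand": 1, "x": -7.5, "y": -0.9, "z": 23, "wx": 0, "wy": 0, "wz": 0},
  {"hand": 1, "x": -11, "y": -0.9, "z": 34, "wx": 0, "wy": 0, "wz": 0},
  {"hand": 1, "x": -14, "y": -0.9, "z": 43, "wx": 0, "wy": 0, "wz": 0},
  {"hand": 1, "x": -16, "y": -0.9, "z": 50, "wx": 0, "wy": 0, "wz": 0},
  {"hand": 1, "x": -17.3, "y": -0.9, "z": 54, "wx": 0, "wy": 0, "wz": 0},
  {"hand": 1, "x": -18, "y": -0.9, "z": 56, "wx": 0, "wy": 0, "wz": 0},
  {"hand": 1, "x": -18, "y": -0.9, "z": 56, "wx": 0, "wy": 0, "wz": 0},
  {"hand": 1, "x": -18, "y": -0.9, "z": 56, "wx": 0, "wy": 0, "wz": 0},
  {"hand": 1, "x": -18, "y": -0.9, "z": 56, "wx": 0, "wy": 0, "wz": 0},
])

```text
clock: 12.05
tool_pos: [0.6285, -0.1921, 0.0521]
ee_rot: [0.019, 0.981, -0.12, 0.153]
wrist_force: [0.3, -0.4, -4.2]
grip_width: 0.636
```

Run:
```python
from place import *
o=get_obs(); print(o['tool_pos'],o['wrist_force'],o['joint_positions'],o['grip_width'])
print(tcp(52.5,28,12)[0]); step(*tcp(57,25.5,11)); step(*tcp(58.5,25,10)); print('D,Z in tool',(q2R(o['ee_rot']).T@np.c_[D,Z]).round(2).T)
```

```text
[ 0.6284844  -0.19211653  0.05214565] [ 0.34801163 -0.44189309 -4.2079986 ] [-0.41395252  0.65418161  1.70330567  0.11052354  0.48171213  1.30949371] 0.6360250036343368
[ 0.62864762 -0.19220153  0.05305484]
shift [3.3 0.  3.7] turn [ 0.08  0.99 -0.1 ]
shift [3.9 0.  5.4] turn [ 0.08  1.99 -0.1 ]
D,Z in tool [[ 0.95 -0.    0.3 ]
 [ 0.3   0.   -0.95]]
```

Emit:
move_arm([
  {"hand": 1, "x": 0, "y": 0, "z": 1, "wx": 0, "wy": 0.5, "wz": 0},
  {"hand": 1, "x": 0.5, "y": 0, "z": 2, "wx": 0, "wy": 1, "wz": 0},
  {"hand": 1, "x": 1.1, "y": 0, "z": 2.5, "wx": 0, "wy": 1, "wz": 0},
  {"hand": 1, "x": 1.7, "y": 0, "z": 2.8, "wx": 0, "wy": 1, "wz": 0},
  {"hand": 1, "x": 2.2, "y": 0, "z": 3.1, "wx": 0, "wy": 1, "wz": 0},
  {"hand": 1, "x": 2.8, "y": 0, "z": 3.5, "wx": 0, "wy": 1, "wz": 0},
  {"hand": 1, "x": 3.3, "y": 0, "z": 3.7, "wx": 0, "wy": 1, "wz": 0},
  {"hand": 1, "x": 3.3, "y": 0, "z": 3.7, "wx": 0, "wy": 1, "wz": 0},
  {"hand": 1, "x": 3.3, "y": 0, "z": 3.7, "wx": 0, "wy": 1, "wz": 0},
  {"hand": 1, "x": 3.3, "y": 0, "z": 3.7, "wx": 0, "wy": 1, "wz": 0},
])

```text
clock: 13.3
tool_pos: [0.6312, -0.1927, 0.0492]
ee_rot: [0.02, 0.98, -0.12, 0.16]
wrist_force: [-12.5, 0.1, 5.1]
grip_width: 0.636
```

Force −12 N along the pocket and about +9 N upward: the foot is against the end wall and on the bar. Next I'll tilt the head down about the foot.

Run:
```python
from place import *
o=get_obs(); p=o['tool_pos']; p11=tcp(57,25.5,11)
e=(p-p11[0]); fx,fz=57+e@D*1e3,25.5+e[2]*1e3; print('foot est',fx,fz,'lateral',e@N*1e3)
for al in(9,7,6): step(*tcp(fx-.3,fz-.0,al))
```

```text
foot est 55.52627993779239 25.065816152521755 lateral 0.13263308529009385
shift [-1.6  0.1  1.4] turn [ 0.06  2.15 -0.11]
shift [-2.9  0.1  3. ] turn [ 0.06  4.15 -0.1 ]
shift [-3.6  0.1  3.7] turn [ 0.06  5.15 -0.1 ]
```

Emit:
move_arm([
  {"hand": 1, "x": -0.6, "y": 0, "z": 0.5, "wx": 0, "wy": 0.7, "wz": 0},
  {"hand": 1, "x": -1.2, "y": 0, "z": 1, "wx": 0, "wy": 1.4, "wz": 0},
  {"hand": 1, "x": -1.8, "y": 0, "z": 1.5, "wx": 0, "wy": 2.1, "wz": 0},
  {"hand": 1, "x": -2.4, "y": 0, "z": 2, "wx": 0, "wy": 2.8, "wz": 0},
  {"hand": 1, "x": -3, "y": 0, "z": 2.5, "wx": 0, "wy": 3.5, "wz": 0},
  {"hand": 1, "x": -3.4, "y": 0, "z": 3, "wx": 0, "wy": 4.1, "wz": 0},
  {"hand": 1, "x": -3.4, "y": 0, "z": 3, "wx": 0, "wy": 4.1, "wz": 0},
  {"hand": 1, "x": -3.4, "y": 0, "z": 3, "wx": 0, "wy": 4.1, "wz": 0},
  {"hand": 1, "x": -3.4, "y": 0, "z": 3, "wx": 0, "wy": 4.1, "wz": 0},
  {"hand": 1, "x": -3.4, "y": 0, "z": 3, "wx": 0, "wy": 4.1, "wz": 0},
])

```text
clock: 14.55
tool_pos: [0.6303, -0.1925, 0.0454]
ee_rot: [0.024, 0.973, -0.119, 0.196]
wrist_force: [-2.2, 1.2, -5.0]
grip_width: 0.63
```

Emit:
move_arm([
  {"hand": 0, "x": 0, "y": 0, "z": 0, "wx": 0, "wy": 0, "wz": 0},
  {"hand": -0.6, "x": 0, "y": 0, "z": 0, "wx": 0, "wy": 0, "wz": 0},
  {"hand": -1, "x": 0, "y": 0, "z": 0, "wx": 0, "wy": 0, "wz": 0},
  {"hand": -1, "x": 0, "y": 0, "z": 0, "wx": 0, "wy": 0, "wz": 0},
  {"hand": -1, "x": 0, "y": 0, "z": 0, "wx": 0, "wy": 0, "wz": 0},
  {"hand": -1, "x": 0, "y": 0, "z": -10, "wx": 0, "wy": 0, "wz": 0},
  {"hand": -1, "x": 0, "y": 0, "z": -30, "wx": 0, "wy": 0, "wz": 0},
  {"hand": -1, "x": 0, "y": 0, "z": -60, "wx": 0, "wy": 0, "wz": 0},
  {"hand": -1, "x": 0, "y": 0, "z": -90, "wx": 0, "wy": 0, "wz": 0},
  {"hand": -1, "x": 0, "y": 0, "z": -120, "wx": 0, "wy": 0, "wz": 0},
])

```text
clock: 15.8
tool_pos: [0.5845, -0.1811, 0.1575]
ee_rot: [0.024, 0.973, -0.119, 0.196]
wrist_force: [-0.5, -0.8, 0.4]
grip_width: 1.0
```

Run:
```python
from place import *
o=get_obs(); print(o['tool_pos'],o['wrist_force'],o['grip_width'])
w=get_image('wrist');s=get_image('scene')
a=w['color'].copy()
for al,col in((0,(0,255,0)),(7,(255,0,255))):
    b=np.radians(al); z=-np.cos(b)*D+np.sin(b)*Z; x=-np.sin(b)*D-np.cos(b)*Z; y=np.cross(z,x)
    C=O+D*.0565+Z*.0245-(.018*x-.055*z)
    for l in([-18,29,55],[-18,-29,55],[-18,29,-55],[-18,-29,-55]):
        l=np.array(l)/1e3; u=proj(w,C+np.c_[x,y,z]@l); cv2.circle(a,tuple(int(v) for v in u),2,col,-1)
b=cv2.resize(s['color'][150:270,60:180],(384,384),interpolation=3)
cv2.imwrite('pics/r1.png',cv2.resize(np.hstack([a,b]),None,fx=.85,fy=.85)[:,:,::-1])
for n in ['lock_ear','lock_head','clip_nose']: print(n,[(px(d['point']).round(1).tolist(),round(d['conf'],2)) for d in spot_point(n,w)][:2])
```

```text
[ 0.5845003  -0.18113066  0.15747702] [-0.51861267 -0.76233358  0.35888622] 1.0003412493587966
lock_ear []
lock_head [([257.9, 235.4], 0.56)]
clip_nose []
```

View pics/r1.png

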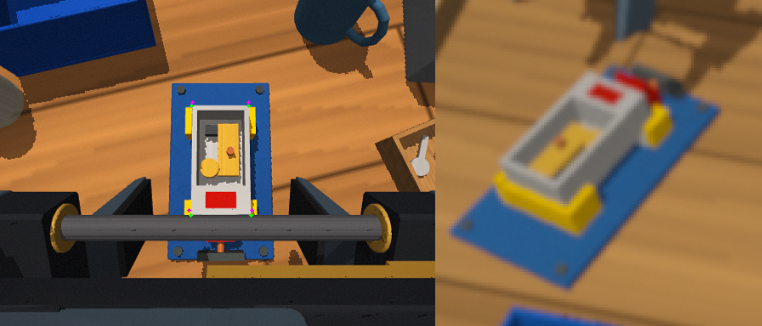

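The case lies in the pocket with its foot between the yellow walls and its head still raised at the clip. Next I'll shut the fingers and bring the tool upright over the red mark.

Run:
```python
from place import *
T=toolR(YAW,0,1); A=O-D*.041+Z*.115; B=O-D*.041+Z*.072
step(A,T); step(B,T,A,T); print(A)
```

```text
shift [-12.5   0.2  39.3] turn [  0.06 -22.79  -0.12]
shift [ 0.  0. 43.] turn [0. 0. 0.]
[ 0.58868763 -0.18238641  0.115     ]
```

Emit:
move_arm([
  {"hand": 1, "x": 0, "y": 0, "z": 0, "wx": 0, "wy": -5, "wz": 0},
  {"hand": 1, "x": 0, "y": 0, "z": 0, "wx": 0, "wy": -11, "wz": 0},
  {"hand": 1, "x": -3, "y": 0, "z": 5, "wx": 0, "wy": -17, "wz": 0},
  {"hand": 1, "x": -6, "y": 0, "z": 12, "wx": 0, "wy": -22.8, "wz": 0},
  {"hand": 1, "x": -9, "y": 0, "z": 22, "wx": 0, "wy": -22.8, "wz": 0},
  {"hand": 1, "x": -12.5, "y": 0, "z": 32, "wx": 0, "wy": -22.8, "wz": 0},
  {"hand": 1, "x": -12.5, "y": 0, "z": 39, "wx": 0, "wy": -22.8, "wz": 0},
  {"hand": 1, "x": -12.5, "y": 0, "z": 39, "wx": 0, "wy": -22.8, "wz": 0},
  {"hand": 1, "x": -12.5, "y": 0, "z": 39, "wx": 0, "wy": -22.8, "wz": 0},
  {"hand": 1, "x": -12.5, "y": 0, "z": 39, "wx": 0, "wy": -22.8, "wz": 0},
])

```text
clock: 17.3
tool_pos: [0.5888, -0.1823, 0.1157]
ee_rot: [0.0, 0.993, -0.121, 0.0]
wrist_force: [0.6, 0.1, 0.5]
grip_width: 0.003
```

Emit:
move_arm([
  {"hand": 1, "x": 0, "y": 0, "z": 14, "wx": 0, "wy": 0, "wz": 0},
  {"hand": 1, "x": 0, "y": 0, "z": 24, "wx": 0, "wy": 0, "wz": 0},
  {"hand": 1, "x": 0, "y": 0, "z": 28, "wx": 0, "wy": 0, "wz": 0},
  {"hand": 1, "x": 0, "y": 0, "z": 30, "wx": 0, "wy": 0, "wz": 0},
  {"hand": 1, "x": 0, "y": 0, "z": 32, "wx": 0, "wy": 0, "wz": 0},
  {"hand": 1, "x": 0, "y": 0, "z": 34, "wx": 0, "wy": 0, "wz": 0},
  {"hand": 1, "x": 0, "y": 0, "z": 36, "wx": 0, "wy": 0, "wz": 0},
  {"hand": 1, "x": 0, "y": 0, "z": 38, "wx": 0, "wy": 0, "wz": 0},
  {"hand": 1, "x": 0, "y": 0, "z": 39, "wx": 0, "wy": 0, "wz": 0},
  {"hand": 1, "x": 0, "y": 0, "z": 39, "wx": 0, "wy": 0, "wz": 0},
])

```text
clock: 18.55
tool_pos: [0.5887, -0.1822, 0.0762]
ee_rot: [0.0, 0.993, -0.121, -0.0]
wrist_force: [-0.3, -0.1, 1.0]
grip_width: 0.005
```

Emit:
move_arm([
  {"hand": 1, "x": 0, "y": 0, "z": 0.5, "wx": 0, "wy": 0, "wz": 0},
  {"hand": 1, "x": 0, "y": 0, "z": 1, "wx": 0, "wy": 0, "wz": 0},
  {"hand": 1, "x": 0, "y": 0, "z": 1.5, "wx": 0, "wy": 0, "wz": 0},
  {"hand": 1, "x": 0, "y": 0, "z": 2, "wx": 0, "wy": 0, "wz": 0},
  {"hand": 1, "x": 0, "y": 0, "z": 2.5, "wx": 0, "wy": 0, "wz": 0},
  {"hand": 1, "x": 0, "y": 0, "z": 3, "wx": 0, "wy": 0, "wz": 0},
  {"hand": 1, "x": 0, "y": 0, "z": 3.5, "wx": 0, "wy": 0, "wz": 0},
  {"hand": 1, "x": 0, "y": 0, "z": 3.5, "wx": 0, "wy": 0, "wz": 0},
  {"hand": 1, "x": 0, "y": 0, "z": 3.5, "wx": 0, "wy": 0, "wz": 0},
  {"hand": 1, "x": 0, "y": 0, "z": 3.5, "wx": 0, "wy": 0, "wz": 0},
])

```text
clock: 19.8
tool_pos: [0.5887, -0.1822, 0.0742]
ee_rot: [0.0, 0.993, -0.121, 0.0]
wrist_force: [-7.2, 2.8, 24.4]
grip_width: 0.005
```

Contact is firm at a tip height of 60.2 mm, against 60 mm for home, with 24 N. I'll lift off and look.

Emit:
move_arm([
  {"hand": 1, "x": 0, "y": 0, "z": -8, "wx": 0, "wy": 0, "wz": 0},
  {"hand": 1, "x": 0, "y": 0, "z": -25, "wx": 0, "wy": 0, "wz": 0},
  {"hand": 1, "x": -15, "y": 0, "z": -50, "wx": 0, "wy": 0, "wz": 0},
  {"hand": 1, "x": -40, "y": 0, "z": -75, "wx": 0, "wy": 0, "wz": 0},
  {"hand": 1, "x": -65, "y": 0, "z": -95, "wx": 0, "wy": 0, "wz": 0},
  {"hand": 1, "x": -90, "y": 0, "z": -110, "wx": 0, "wy": 0, "wz": 0},
  {"hand": 1, "x": -110, "y": 0, "z": -110, "wx": 0, "wy": 0, "wz": 0},
  {"hand": 1, "x": -110, "y": 0, "z": -110, "wx": 0, "wy": 0, "wz": 0},
  {"hand": 1, "x": -110, "y": 0, "z": -110, "wx": 0, "wy": 0, "wz": 0},
  {"hand": 1, "x": -110, "y": 0, "z": -110, "wx": 0, "wy": 0, "wz": 0},
])

```text
clock: 21.05
tool_pos: [0.4827, -0.1559, 0.1828]
ee_rot: [0.0, 0.993, -0.121, -0.0]
wrist_force: [0.3, -0.5, -0.7]
grip_width: 0.008
```

Run:
```python
from place import *
o=get_obs(); print(o['tool_pos'],o['wrist_force'])
w=get_image('wrist');s=get_image('scene');t=get_image('top')
a=w['color'].copy()
z=-D;x=-Z;y=np.cross(z,x)
C=O+D*.0015+Z*.042
for l in([-18,29,55],[-18,-29,55],[-18,29,-55],[-18,-29,-55]):
    u=proj(w,C+np.c_[x,y,z]@(np.array(l)/1e3)); print(u.round(1)); cv2.circle(a,tuple(int(v) for v in u),1,(0,255,0),-1)
u=proj(w,O-D*.059+Z*.031); v,h=int(u[1]),int(u[0]); print('nose rest',u)
cc=a[max(0,v-110):v+50,h-80:h+80]; cc=cv2.resize(cc,(480,480),interpolation=3)
b=cv2.resize(s['color'][170:250,90:170],(320,480),interpolation=3)
cv2.imwrite('pics/f1.png',np.hstack([cc,b])[:,:,::-1])
for n,p,q in(('green_lock',(262,202.5),s),('jar',(204,291.3),s)): print(n,[px(d['point']).round(1).tolist() for d in spot_point(n,q)][:2],'was',p)
```

```text
[ 0.48269666 -0.1559072   0.18277616] [ 0.29567958 -0.48679001 -0.71184336]
[295.1  74.5]
[224.2  74.6]
[298.9 -84.7]
[219.7 -84.5]
nose rest [259.57639488  84.20049079]
green_lock [[263.9, 202.7]] was (262, 202.5)
jar [[202.9, 290.0]] was (204, 291.3)
```

View pics/f1.png

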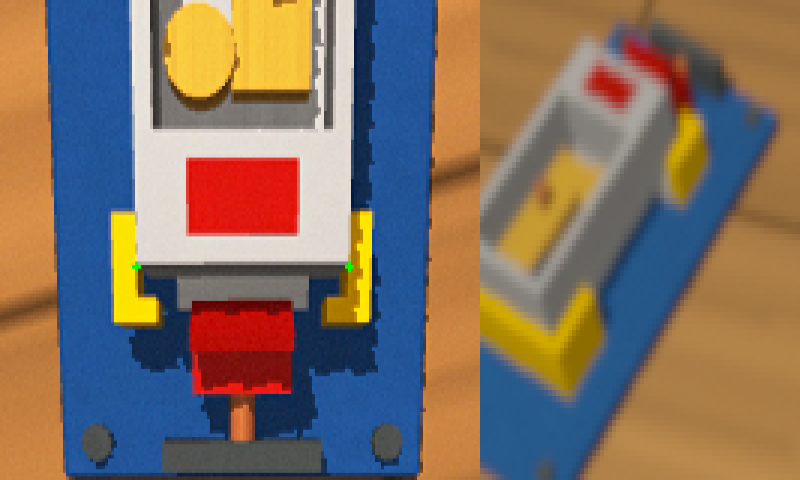

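The head corners fall on the predicted home position (green dots at (137,266) and (349,266)). The red nose lies over the ear, whose ends show on both sides below row 300. The jar and green lock haven't moved. I'm handing the job in.

```bash
python3 -c "
from bench import *
print(sign_off())"
```

```text
the job is handed in; nothing more can be done
None
```

The steel lock case is lying home in the cradle pocket, open side up, with its ear under the red clip. I handed the job in with the arm clear, at about 21 s of the 51 s allowed.

I took the case off the easel by its side faces, turned it around and set its foot in against the yellow end wall, where I felt about 12 N of contact. I then let go and pressed the red mark down with the fingers shut.

**Last checks:**
- **Seating:** the press stopped firmly at 24 N with the fingertips 60.2 mm above the table; home is 60 mm. That is more than the 5–12 N expected, because I pressed on against the seat. I never caught the snap itself as a force peak; I judged it from the final height and the picture.
- **Clip:** the final wrist picture shows the head corners at the predicted home position and the clip nose over the ear.
- **Other objects:** the green lock and the jar read within 2 pixels of their starting positions, about the detectors' usual spread.

One move call was refused because I had left fields out of its rows. I sent it again in full, and nothing moved in between. I viewed 9 pictures, one of them a repeat caused by that refusal.

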